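# Shut the ink pad and the stapler

### The arm

A 7-joint arm with a two-finger parallel gripper is mounted at the origin on the work surface; the furniture and walls round the work are solid. World frame = base frame: x ahead of the robot, y to its left, z up, the work surface at z = 0. Lengths are in m, angles in degrees, forces in N, time in s.
With the tool pointing down it reaches from about 0.425 to 0.875 m from the base axis. Payload 4.7 kg.
Tool frame: the origin (TCP) lies midway between the tips of the shut fingers; the grasp point (between the pads) lies 19 mm behind it; z points along the fingers, y is the line along which they close (so a half turn about z gives the same grasp; the last joint's range is limited). The gripper opens to 87 mm and grips with 3 to 60 N. Pads are 19 mm wide; open, the fingers measure 117 mm over their backs; the gripper's body (75 mm by 190 mm) begins 51 mm behind the grasp point.
Start: joints at [69.334, 18.392, -4.016, 83.108, 1.295, 78.541, -3.26], TCP at [0.238, -0.605, 0.223] pointing down, gripper open.
Joint ranges: [-163.93, 163.93], [-17.29, 119.83], [-79.2, 71.16], [3.27, 140.29], [-89.18, 269.18], [5.43, 117.66], [-154.24, 154.24]. Speed limits (degrees/s): [147.25, 147.25, 180, 180, 180, 180, 180].

### API

Orientations are given as [roll, pitch, yaw] about the fixed x, y, z axes, in that order (R = Rz(yaw) Ry(pitch) Rx(roll)).
In Python, from cell import env gives the robot as it stands.
- The arm moves only by the tool step_arm, never from a script. Its argument "moves" is a list of rows, each an object with "dp": the shift along the tool's x, y, z in mm, a list of three; "dr": the turn, a rotation vector about the tool's x, y, z in rad, a list of three; "fingers": the closure, from 0 (fully open) to 1 (shut). In form: [{"dp": [dx, dy, dz], "dr": [ax, ay, az], "fingers": fingers}, ...]. A call has exactly 5 rows; each row shifts and turns the commanded pose from where the row before left it, along the tool's axes as they then stand; what a row does not reach is not made up. A row lasts 1/8 s, in which the tool goes at most 62.5 mm and 10.7 degrees, less where a joint would pass 70% of its speed; a pose out of reach is approached as far as the arm can. A call with a gripper value outside its range is refused whole. The fingers move at their own pace and stop on an object; "squeeze" is the grip in N (left out, the last holds). Time passes only in rows, so rows that do not move let the fingers close, or fill a call up. It gives the time, the measured TCP pose, the force, the opening and the grip force at its end, in the units of the state.
- env.get_obs(): the state, without advancing time (a new reading comes with each control period).
- env.read_camera(name): name is "scene" or "top" or "wrist"; returns the picture (420x560x3 uint8, red, green, blue); there is no depth.
- env.camera_model(name): a dict with "fx", "fy", "cx", "cy" (pixels), "R" (3x3) and "t" (3): a world point X has camera coordinates R X + t. Camera axes: x right, y down, z forward; pixel columns grow to the right and rows downward; lengths in m; the calibration is good to about 2 mm. A picture is of the moment at which its call begins: read the wrist's pose just before it. camera_model takes no time and is no camera call; for the wrist camera it gives the pose at the moment of the call.
- env.sign_off(): hands the job in; it is judged then, once.
The state is a dict: "time_s": time; "qpos": joint angles; "joint_velocities": joint speeds; "effort": joint torques, N m; "tool_pos": TCP position; "tool_rot": TCP orientation; "force": force on the tool from outside, world axes, zero at the start; "wrist_torque": the same for the moment, N m; "grip_width": finger opening in m; "grasp_force": force on a finger pad.
Only numpy, scipy, OpenCV 4.12 (cv2) and the standard library are available. Lean on these libraries where they do the work, as an engineer would, in place of code of your own. Each camera call takes 0.05 s, during which the arm holds its last target. There are 200 camera calls.

### The job

The tickets are done: push the ink pad's lid over until it is fully shut, and push the stapler's raised arm down until it is fully shut. Only push with the fingertips, pick nothing up; leave the ink pad and the stapler standing flat where they are, and do not disturb the other things on the counter.

Things in the scene. Friction and masses are not known exactly. Their poses are not given: they have to be found in the camera images.
- ink_pad: flat tin ink pad standing loose on the counter, 74 (x) x 111 (y) x 13 mm shut, about 0.28 kg. Origin: centre of its underside, z up. The lid's hinge runs parallel to the pad's y axis at x = +36 mm, z = 12 mm; the free edge of the shut lid is at x = -38 mm. Either this or the stapler is on the left
- ink_pad_lid (a joint): angle of the ink pad's thin flat lid (111 mm wide, 74 mm from hinge to free edge): 0 = shut flat, 1.57 = upright, stop at 1.92 leaning back over the hinge. Starts at 1.2 to 1.85. A stiff hinge: the lid stays where it is left and takes about 0.5 N at its free edge to move; it does not fall shut by itself
- ink_lid_edge (a point): middle of the lid's free edge, on the lid's outside face (the upper one when shut); moves with the lid
- stapler: desk stapler standing loose on the counter, 41 (x) x 155 (y) x 47 mm shut, about 0.32 kg. Origin: centre of its underside, z up. Its nose points to its own -y. The arm's pin runs parallel to its x axis at y = +62 mm, z = 26 mm
- stapler_arm (a joint): angle of the stapler's upper arm (20 mm wide, 26 mm thick, its nose end 138 mm from the pin): 0 = shut, lying level over the base with its top at z = 47 mm (21 mm above the pin's level); grows as the nose swings up, stop at 1.31. Starts at 0.8 to 1.25. A stiff pin: the arm stays where it is left and takes about 1 N at its nose to move
- stapler_arm_tip (a point): top edge of the arm at its nose, middle of its width (138 mm from the pin along the arm, 21 mm to its top side); moves with the arm
- stamp_a: bystander, to be left alone: wooden hand stamp with turned handle, 28x54x71 mm, standing upright; origin: under its middle
- stamp_b: bystander, to be left alone: second wooden hand stamp, same as the first, 28x54x71 mm; origin: under its middle
- pin_tin: bystander, to be left alone: small round open tin of pins, 69 mm across, 20 mm high; origin: under its middle
- spool_0: bystander, to be left alone: thread spool, 28 mm across, 42 mm high, upright; origin: under its middle

How it is judged (in metres and radians):
At the end, for the whole second after the job is handed in: The ink pad's lid is shut (within 0.06 rad) and the stapler's arm is shut (within 0.04 rad); both stand flat, at rest, within 30 mm of where they stood; every bystander is within 30 mm of where it stood. Either may be shut first (value of joint ink_pad_lid below 0.06 rad and value of joint stapler_arm below 0.04 rad and distance of each of ink_pad, stapler, stamp_a, stamp_b, pin_tin, spool_0 from where it was at the start of the episode below 0.03 m and angle between each of ink_pad, stapler's own z axis and vertical below 0.05 rad and linear speed of each of ink_pad, stapler below 0.02 m/s); the robot touches nothing.
It fails at once if the ink pad or the stapler is lifted off the counter (more than 15 mm) (height (world z) of any of ink_pad, stapler above 0.015 m).
It fails at once if the ink pad or the stapler is tipped (more than 0.5 rad) (angle between any of ink_pad, stapler's own z axis and vertical above 0.5 rad).
It fails at once if the ink pad or the stapler is shoved more than 60 mm away (distance of any of ink_pad, stapler from where it was at the start of the episode above 0.06 m).
It fails at once if a bystander is shoved or lifted more than 40 mm (distance of any of stamp_a, stamp_b, pin_tin, spool_0 from where it was at the start of the episode above 0.04 m).
It also fails if it takes over 58 s, if anything falls off the work surface, if the arm or the gripper's body presses on something with over 40 N, if the wrist force passes 120 N, or if a joint passes its speed limit or range.

## Working session

There is one attempt and no reset: what is moved stays moved. The work goes in short steps, Python scripts to look and compute and a tool call to move; the robot and the scene stay as the last step left them, time stands still between calls to the robot, and variables do not carry over. Pictures are saved under pics/ and viewed, at most 10 in all, crops included, and the job is handed in when it is done.

Besides the shell and the picture viewer there is one more tool, called after "Request:" as a command line: name --argument value ..., lists and objects as JSON in quotes. step_arm: Moves the arm, as the interface text tells. Its arguments: {"type":"object","properties":{"moves":{"type":"array","items":{"type":"object","properties":{"dp":{"type":"array","items":{"type":"number"}},"dr":{"type":"array","items":{"type":"number"}},"fingers":{"type":"number"}}}},"squeeze":{"type":"number"}},"required":["moves"]}

```bash
mkdir -p pics
python3 - <<'E'
from cell import env
import cv2
for n in ("top","scene"):
    im=env.read_camera(n); cv2.imwrite(f"pics/{n}0.png",im[:,:,::-1])
    m=env.camera_model(n); print(n,m)
o=env.get_obs(); print(o["time_s"],o["tool_pos"],o["tool_rot"],o["grip_width"])
E
```

```text
top {'fx': 416.94368752276375, 'fy': 416.94368752276375, 'cx': 283.1205170784944, 'cy': 211.8380898932937, 'R': array([[-0.02854706, -0.99938512,  0.02035798],
       [-0.99162642,  0.02574761, -0.12654681],
       [ 0.12594483, -0.02380005, -0.99175171]]), 't': array([0.04453936, 0.4296092 , 0.8704644 ])}
scene {'fx': 440.23964182651633, 'fy': 440.23964182651633, 'cx': 284.6347462103082, 'cy': 206.5384893655839, 'R': array([[-0.68157462, -0.73146938,  0.02021365],
       [-0.36632342,  0.31716234, -0.8747658 ],
       [ 0.63345339, -0.6036229 , -0.48412416]]), 't': array([0.33417646, 0.19045099, 0.76091662])}
0.1 [ 0.23772858 -0.60443227  0.22157079] [-1.79902027e+02  5.60896083e-03  2.14766653e+01] 0.08705027946609527
```

View pics/top0.png

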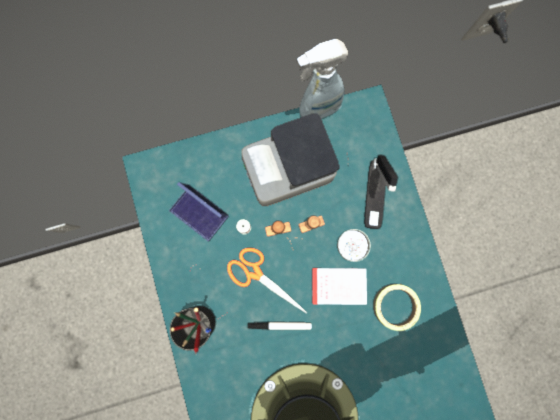

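View pics/scene0.png

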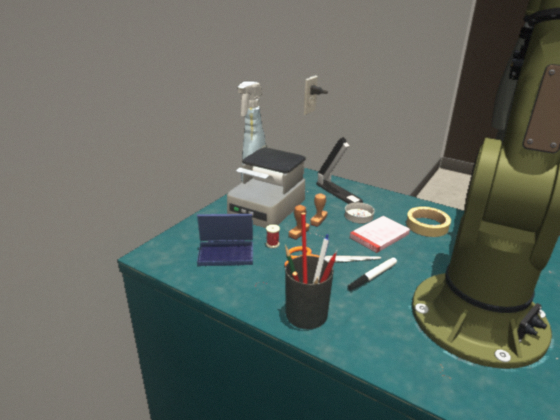

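The top view shows the ink pad at about (200,212), its lid up along the upper-right edge. The stapler is at about (378,195): nose base near (374,220), or the raised arm near (387,172). I'll enlarge to settle that.

Run:
```python
import cv2,numpy as np
t=cv2.imread("pics/top0.png");s=cv2.imread("pics/scene0.png")
def c(i,x,y,w=66,h=50): return cv2.resize(i[y:y+h*1,x:x+w],(396,300),interpolation=cv2.INTER_CUBIC)
a=np.vstack([np.hstack([c(t,165,176,99,75),c(t,340,150,112,85)]),np.hstack([c(s,185,205,79,60),c(s,300,133,99,75)])])
cv2.imwrite("pics/crop.png",a)
```

```text
(no output)
```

View pics/crop.png

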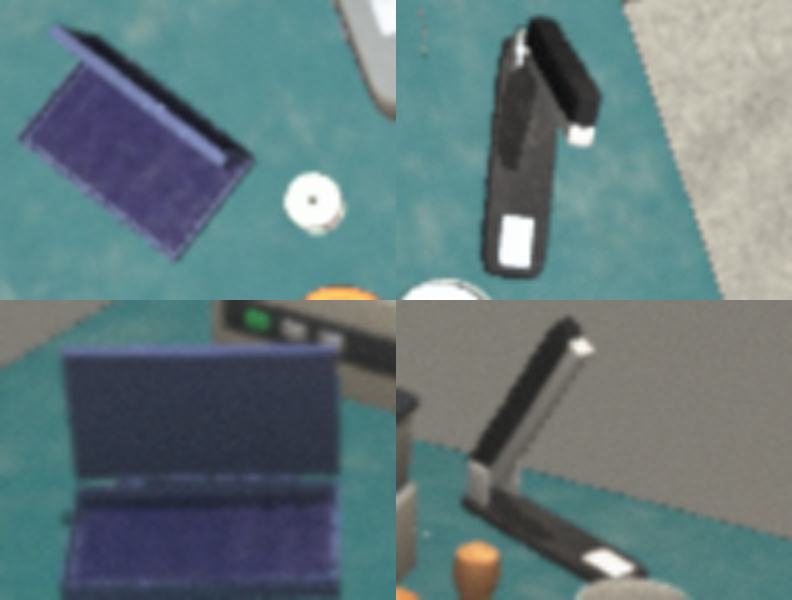

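```bash
cat > fit.py <<'E'
import numpy as np,cv2
from scipy.optimize import least_squares
from scipy.spatial.transform import Rotation as Ro
from cell import env
M={n:env.camera_model(n) for n in("top","scene")}
def proj(n,X):
    m=M[n];c=m["R"]@X+m["t"];return np.array([m["fx"]*c[0]/c[2]+m["cx"],m["fy"]*c[1]/c[2]+m["cy"]])
def W(p,l): return Ro.from_euler("z",p[2]).apply(l)+[p[0],p[1],0]
def lid(p,d,y,h=0): # dist from hinge, out offset
    return W(p,[.036-d*np.cos(p[3])+h*np.sin(p[3]),y,.012+d*np.sin(p[3])+h*np.cos(p[3])])
def arm(p,d,h,x=0):
    return W(p,[x,.062-d*np.cos(p[3])+h*np.sin(p[3]),.026+d*np.sin(p[3])+h*np.cos(p[3])])
def fit(obs,p0):
    f=lambda p:np.concatenate([proj(n,g(p))-np.array(o) for n,g,o in obs])
    r=least_squares(f,p0,loss="soft_l1");print(np.round(r.x,4),"yaw",np.degrees(r.x[2]));print(np.round(f(r.x).reshape(-1,2),1).tolist());return r.x
tI=lambda u,v:(165+u/4,176+v/4); sI=lambda u,v:(185+u/5.013,205+(v-300)/5.0)
tS=lambda u,v:(340+(u-396)/3.536,150+v/3.53); sS=lambda u,v:(300+(u-396)/4,133+(v-300)/4)
b=lambda x,y,z:(lambda p:W(p,[x,y,z]))
I=fit([("top",b(-.037,.055,.008),tI(20,138)),("top",b(-.037,-.055,.008),tI(178,262)),("top",b(.037,-.055,.008),tI(253,157)),
 ("top",lambda p:lid(p,.074,.0555),tI(54,28)),("top",lambda p:lid(p,.074,-.0555),tI(225,162)),
 ("scene",lambda p:lid(p,.074,.0555),sI(62,348)),("scene",lambda p:lid(p,.074,-.0555),sI(338,348)),
 ("scene",b(-.037,.055,.008),sI(65,583)),("scene",b(-.037,-.055,.008),sI(338,583))],[.6,.25,-.6,1.5])
S=fit([("top",b(0,-.0775,.006),tS(516,276)),("top",b(-.0205,-.06,.006),tS(549,250)),("top",b(.0205,-.06,.006),tS(484,250)),
 ("scene",lambda p:arm(p,.138,.021),sS(571,322)),("top",lambda p:arm(p,.138,.021),tS(590,106)),("top",lambda p:arm(p,0,.02),tS(541,22))],[.6,-.2,-1.57,1.1])
# note: stapler +y points away from robot => yaw near 0
E
python3 fit.py
```

```text
[ 0.4362  0.2144 -0.6933  1.3559] yaw -39.720521379058674
[[-0.3, -0.2], [-0.8, -0.1], [2.0, -0.5], [-0.1, 0.2], [-0.1, 0.4], [-0.0, -0.2], [0.5, -0.8], [-0.8, 0.8], [0.6, -0.2]]
[ 0.4681 -0.1752 -1.6747  0.9671] yaw -95.95365586169699
[[0.3, 0.4], [-17.9, -0.9], [19.0, 0.6], [-0.3, -0.4], [-0.3, 0.3], [0.1, -0.2]]
```

```bash
sed -i 's/b(-.0205,-.06,.006),tS(549/b(.0205,-.06,.006),tS(549/; s/b(.0205,-.06,.006),tS(484/b(-.0205,-.06,.006),tS(484/; /^# note/d' fit.py
cat > go.py <<'E'
import numpy as np,sys
from cell import env
from scipy.spatial.transform import Rotation as Ro
def rel(*targets):
    o=env.get_obs();R=Ro.from_euler("xyz",o["tool_rot"],degrees=True);p=np.array(o["tool_pos"])
    print("t",round(o["time_s"],2),"pos",np.round(p,4),"rot",np.round(o["tool_rot"],1),"F",np.round(o["force"],1))
    for t in targets:
        t=np.array(t);print(np.round(t,3),"dp mm",np.round(R.inv().apply(t-p)*1000,1));p=t
E
cat > a.py <<'E'
from fit import *
from go import rel
print("tip",arm(S,.138,.021),"contact.12 shut",W(S,[0,.062-.12,.047]))
from numpy.linalg import solve
def px(u,v,z):
    m=M["top"];r=m["R"].T@np.array([(u-m["cx"])/m["fx"],(v-m["cy"])/m["fy"],1]);c=-m["R"].T@m["t"];return c+r*(z-c[2])/r[2]
def loc(p,X): return Ro.from_euler("z",-p[2]).apply(X-[p[0],p[1],0])
for u,v in((256,203),(243,165),(338,170)):
    for z in(0,.1): X=px(u,v,z);print((u,v),z,"world",X.round(3),"pad",loc(I,X).round(3),"stap",loc(S,X).round(3),"scene",proj("scene",X).round(0))
S2=S.copy();S2[3]=S[3]
rel(arm(S,.115,.021)+[0,0,.06])
E
python3 a.py
```

```text
[ 0.4362  0.2144 -0.6933  1.3559] yaw -39.720521379058674
[[-0.3, -0.2], [-0.8, -0.1], [2.0, -0.5], [-0.1, 0.2], [-0.1, 0.4], [-0.0, -0.2], [0.5, -0.8], [-0.8, 0.8], [0.6, -0.2]]
[ 0.4681 -0.1749 -1.68    0.9674] yaw -96.254931124021
[[-0.0, 0.4], [0.3, 0.6], [0.2, -0.9], [-0.3, -0.4], [-0.4, 0.3], [0.1, -0.2]]
tip [ 0.46907608 -0.17501976  0.15154927] contact.12 shut [ 0.41043856 -0.1685928   0.047     ]
(256, 203) 0 world [0.455 0.092 0.   ] pad [ 0.093 -0.082  0.   ] stap [-0.264 -0.042  0.   ] scene [265. 230.]
(256, 203) 0.1 world [0.44  0.088 0.1  ] pad [ 0.084 -0.095  0.1  ] stap [-0.258 -0.056  0.1  ] scene [271. 192.]
(243, 165) 0 world [0.542 0.119 0.   ] pad [ 0.142 -0.005  0.   ] stap [-0.3    0.042  0.   ] scene [232. 219.]
(243, 165) 0.1 world [0.518 0.112 0.1  ] pad [ 0.128 -0.026  0.1  ] stap [-0.291  0.018  0.1  ] scene [240. 183.]
(338, 170) 0 world [ 0.526 -0.094  0.   ] pad [ 0.266 -0.18   0.   ] stap [-0.087  0.049  0.   ] scene [302. 194.]
(338, 170) 0.1 world [ 0.503 -0.078  0.1  ] pad [ 0.238 -0.182  0.1  ] stap [-0.1    0.024  0.1  ] scene [305. 163.]
t 0.1 pos [ 0.2377 -0.6044  0.2216] rot [-179.9    0.    21.5] F [ 0.9  0.4 -0.5]
[ 0.482 -0.176  0.193] dp mm [ 384.1 -308.8   29.5]
```

Request:
step_arm --moves '[{"dp":[0,0,0],"dr":[0,0,-0.181],"fingers":1},{"dp":[0,0,0],"dr":[0,0,-0.181],"fingers":1},{"dp":[0,0,0],"dr":[0,0,-0.181],"fingers":1},{"dp":[0,0,0],"dr":[0,0,-0.181],"fingers":1},{"dp":[0,0,0],"dr":[0,0,-0.181],"fingers":1}]' --squeeze 10

```text
time_s: 0.72
tool_pos: [0.2378, -0.6046, 0.2219]
tool_rot: [-180.0, -0.1, 73.7]
force: [0.0, -0.5, -0.8]
grip_width: 0.0448
grasp_force: 0.0
```

Request:
step_arm --moves '[{"dp":[0,0,0],"dr":[0,0,-0.181],"fingers":1},{"dp":[0,0,0],"dr":[0,0,0],"fingers":1},{"dp":[0,0,0],"dr":[0,0,0],"fingers":1},{"dp":[0,0,0],"dr":[0,0,0],"fingers":1},{"dp":[0,0,0],"dr":[0,0,0],"fingers":1}]'

```text
time_s: 1.35
tool_pos: [0.238, -0.6048, 0.2226]
tool_rot: [-180.0, 0.0, 83.7]
force: [-0.6, 0.0, 0.7]
grip_width: 0.0014
grasp_force: 0.0
```

```bash
cat > b.py <<'E'
from fit import *
from go import rel
def way(th,d=.105,o=.012,dz=0):
    q=S.copy();q[3]=th;return arm(q,d,.021)+W([0,0,S[2]],[0,o,0])+[0,0,dz]
if __name__=="__main__": rel(way(S[3],dz=.06),way(S[3],dz=.01),*[way(t) for t in (.85,.7,.55,.4,.25,.1,0)])
E
python3 b.py|tail -10
```

```text
t 1.35 pos [ 0.238  -0.6048  0.2226] rot [-180.     0.    83.7] F [-0.6  0.   0.7]
[ 0.5   -0.178  0.184] dp mm [452.8 212.9  38.1]
[ 0.5   -0.178  0.134] dp mm [ 0.  0. 50.]
[ 0.488 -0.177  0.119] dp mm [ -0.  -11.2  15.6]
[ 0.475 -0.176  0.11 ] dp mm [ -0.  -13.3   9. ]
[ 0.464 -0.174  0.099] dp mm [ -0.  -11.8  10.9]
[ 0.454 -0.173  0.086] dp mm [ -0.  -10.   12.6]
[ 0.446 -0.172  0.072] dp mm [-0.  -8.  13.9]
[ 0.44  -0.172  0.057] dp mm [-0.  -5.8 14.9]
[ 0.437 -0.172  0.047] dp mm [-0.  -2.6 10.4]
```

Request:
step_arm --moves '[{"dp":[52,24,0],"fingers":1},{"dp":[52,24,0],"fingers":1},{"dp":[52,24,0],"fingers":1},{"dp":[52,24,0],"fingers":1},{"dp":[52,24,0],"fingers":1}]'

```text
validation failed for argument at $.mo...
```

Request:
step_arm --moves '[{"dp":[52,24,0],"fingers":1},{"dp":[52,24,0],"fingers":1},{"dp":[52,24,0],"fingers":1},{"dp":[37,21,0],"fingers":1},{"dp":[0,0,0],"fingers":1}]'

```text
validation failed for argument at $.mo...
```

```bash
python3 b.py|tail -10;python3 - <<'E'
from cell import env
import cv2,numpy as np
a=env.read_camera("top")[120:270,280:480,::-1];b=env.read_camera("scene")[80:230,260:460,::-1]
cv2.imwrite("pics/c1.png",cv2.resize(np.hstack([a,b]),(800,300)))
E
```

```text
t 1.35 pos [ 0.238  -0.6048  0.2226] rot [-180.     0.    83.7] F [-0.6  0.   0.7]
[ 0.5   -0.178  0.184] dp mm [452.8 212.9  38.1]
[ 0.5   -0.178  0.134] dp mm [ 0.  0. 50.]
[ 0.488 -0.177  0.119] dp mm [ -0.  -11.2  15.6]
[ 0.475 -0.176  0.11 ] dp mm [ -0.  -13.3   9. ]
[ 0.464 -0.174  0.099] dp mm [ -0.  -11.8  10.9]
[ 0.454 -0.173  0.086] dp mm [ -0.  -10.   12.6]
[ 0.446 -0.172  0.072] dp mm [-0.  -8.  13.9]
[ 0.44  -0.172  0.057] dp mm [-0.  -5.8 14.9]
[ 0.437 -0.172  0.047] dp mm [-0.  -2.6 10.4]
```

View pics/c1.png

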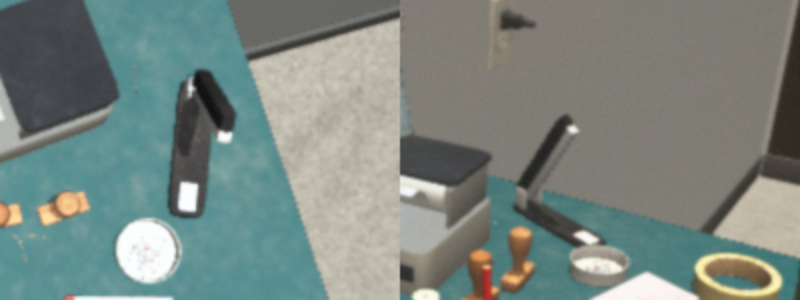

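The moves were refused because `dr` was missing, so the picture shows the stapler as before (arm tip near (225,130) in the left crop). I'll send them again with `dr`.

Request:
step_arm --moves '[{"dp":[52,24,0],"dr":[0,0,0],"fingers":1},{"dp":[52,24,0],"dr":[0,0,0],"fingers":1},{"dp":[52,24,0],"dr":[0,0,0],"fingers":1},{"dp":[52,24,0],"dr":[0,0,0],"fingers":1},{"dp":[52,24,0],"dr":[0,0,0],"fingers":1}]'

```text
time_s: 2.08
tool_pos: [0.3866, -0.358, 0.2229]
tool_rot: [180.0, 0.0, 83.7]
force: [1.1, 0.7, 0.3]
grip_width: 0.0003
grasp_force: 0.0
```

Request:
step_arm --moves '[{"dp":[52,24,0],"dr":[0,0,0],"fingers":1},{"dp":[52,24,0],"dr":[0,0,0],"fingers":1},{"dp":[52,24,0],"dr":[0,0,0],"fingers":1},{"dp":[37,21,0],"dr":[0,0,0],"fingers":1},{"dp":[0,0,0],"dr":[0,0,0],"fingers":1}]'

```text
time_s: 2.7
tool_pos: [0.5014, -0.1737, 0.223]
tool_rot: [179.9, -0.1, 84.1]
force: [-1.1, -1.1, -0.0]
grip_width: 0.0006
grasp_force: 0.0
```

```bash
python3 b.py|tail -10;python3 - <<'E'
from cell import env
import cv2,numpy as np
b=env.read_camera("scene")[50:200,260:460,::-1]
cv2.imwrite("pics/c2.png",cv2.resize(b,(600,450)))
E
```

```text
t 2.7 pos [ 0.5014 -0.1737  0.223 ] rot [ 1.799e+02 -1.000e-01  8.410e+01] F [-1.1 -1.1 -0. ]
[ 0.5   -0.178  0.184] dp mm [-4.9 -1.3 38.6]
[ 0.5   -0.178  0.134] dp mm [-0.1 -0.1 50. ]
[ 0.488 -0.177  0.119] dp mm [  0.1 -11.3  15.6]
[ 0.475 -0.176  0.11 ] dp mm [  0.1 -13.3   9. ]
[ 0.464 -0.174  0.099] dp mm [  0.1 -11.8  10.9]
[ 0.454 -0.173  0.086] dp mm [  0.  -10.   12.5]
[ 0.446 -0.172  0.072] dp mm [ 0.  -8.  13.9]
[ 0.44  -0.172  0.057] dp mm [ 0.  -5.9 14.9]
[ 0.437 -0.172  0.047] dp mm [ 0.  -2.6 10.4]
```

View pics/c2.png

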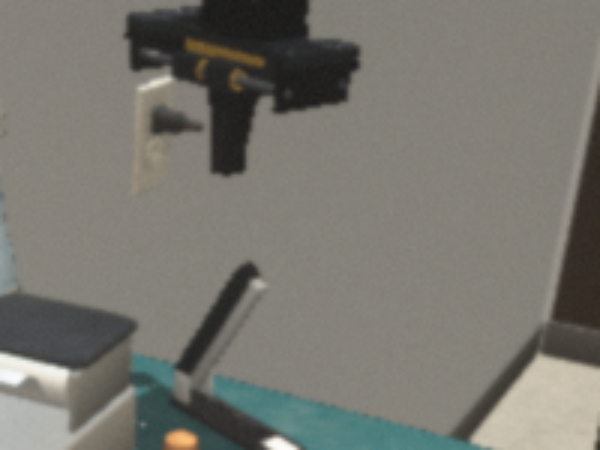

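The fingers (tip at (228,172)) are above and just behind the arm's nose (250,265), as computed. Next I'll descend and push along the arc.

Request:
step_arm --moves '[{"dp":[-4,-1,20],"dr":[0,0,0],"fingers":1},{"dp":[0,0,20],"dr":[0,0,0],"fingers":1},{"dp":[0,0,20],"dr":[0,0,0],"fingers":1},{"dp":[0,0,20],"dr":[0,0,0],"fingers":1},{"dp":[0,0,5],"dr":[0,0,0],"fingers":1}]'

```text
time_s: 3.38
tool_pos: [0.4962, -0.1834, 0.1363]
tool_rot: [-179.8, 0.0, 83.5]
force: [-1.0, 0.1, 0.1]
grip_width: 0.0006
grasp_force: 0.0
```

Request:
step_arm --moves '[{"dp":[0,-3,6],"dr":[0,0,0],"fingers":1},{"dp":[0,-4,6],"dr":[0,0,0],"fingers":1},{"dp":[0,-5,6],"dr":[0,0,0],"fingers":1},{"dp":[0,-6,5],"dr":[0,0,0],"fingers":1},{"dp":[0,-7,5],"dr":[0,0,0],"fingers":1}]'

```text
time_s: 4.0
tool_pos: [0.4727, -0.1789, 0.1093]
tool_rot: [180.0, -0.0, 83.7]
force: [0.4, 0.3, 0.8]
grip_width: 0.0006
grasp_force: 0.5
```

```bash
python3 b.py|tail -10;python3 - <<'E'
from cell import env
import cv2,numpy as np
b=env.read_camera("scene")[80:230,260:460,::-1]
cv2.imwrite("pics/c3.png",cv2.resize(b,(600,450)))
E
```

```text
t 4.0 pos [ 0.4727 -0.1789  0.1093] rot [180.   -0.   83.7] F [0.4 0.3 0.8]
[ 0.5   -0.178  0.184] dp mm [  3.5  26.7 -75.1]
[ 0.5   -0.178  0.134] dp mm [-0. -0. 50.]
[ 0.488 -0.177  0.119] dp mm [ -0.  -11.2  15.6]
[ 0.475 -0.176  0.11 ] dp mm [ -0.  -13.3   9. ]
[ 0.464 -0.174  0.099] dp mm [ -0.  -11.8  10.9]
[ 0.454 -0.173  0.086] dp mm [ -0.  -10.   12.6]
[ 0.446 -0.172  0.072] dp mm [-0.  -8.  13.9]
[ 0.44  -0.172  0.057] dp mm [-0.  -5.8 14.9]
[ 0.437 -0.172  0.047] dp mm [-0.  -2.6 10.4]
```

View pics/c3.png

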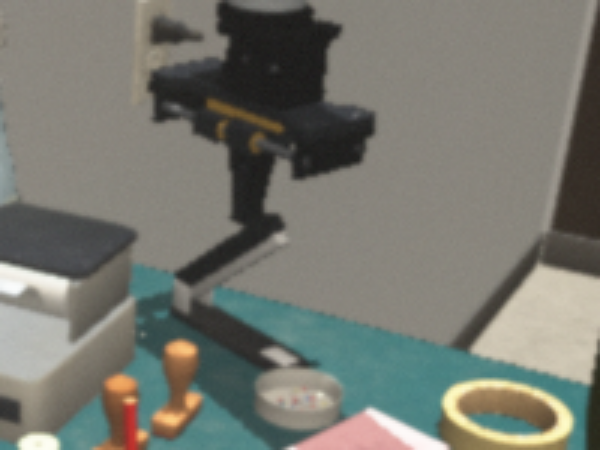

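The fingers at (250,220) are on the arm's top face and it has come down to about 0.65 rad, with the base unmoved. I'll carry on.

Request:
step_arm --moves '[{"dp":[0,-5,5],"dr":[0,0,0],"fingers":1},{"dp":[0,-5,5],"dr":[0,0,0],"fingers":1},{"dp":[0,-5,6],"dr":[0,0,0],"fingers":1},{"dp":[0,-4,6],"dr":[0,0,0],"fingers":1},{"dp":[0,-4,6],"dr":[0,0,0],"fingers":1}]'

```text
time_s: 4.68
tool_pos: [0.4499, -0.1766, 0.081]
tool_rot: [-180.0, -0.0, 83.7]
force: [0.5, 0.4, 1.2]
grip_width: 0.0007
grasp_force: 0.5
```

Request:
step_arm --moves '[{"dp":[0,-3,6],"dr":[0,0,0],"fingers":1},{"dp":[0,-3,6],"dr":[0,0,0],"fingers":1},{"dp":[0,-2,6],"dr":[0,0,0],"fingers":1},{"dp":[0,-2,6],"dr":[0,0,0],"fingers":1},{"dp":[0,-1,4],"dr":[0,0,0],"fingers":1}]'

```text
time_s: 5.3
tool_pos: [0.439, -0.1754, 0.0531]
tool_rot: [-180.0, -0.0, 83.7]
force: [-0.5, 1.2, 1.2]
grip_width: 0.0005
grasp_force: 0.4
```

Request:
step_arm --moves '[{"dp":[0,0,2],"dr":[0,0,0],"fingers":1},{"dp":[0,0,2],"dr":[0,0,0],"fingers":1},{"dp":[0,0,1],"dr":[0,0,0],"fingers":1},{"dp":[0,0,1],"dr":[0,0,0],"fingers":1},{"dp":[0,0,0],"dr":[0,0,0],"fingers":1}]'

```text
time_s: 5.92
tool_pos: [0.4394, -0.1755, 0.0475]
tool_rot: [180.0, 0.0, 83.7]
force: [0.3, 0.6, 0.7]
grip_width: 0.0006
grasp_force: 0.0
```

Request:
step_arm --moves '[{"dp":[0,0,1],"dr":[0,0,0],"fingers":1},{"dp":[0,0,1],"dr":[0,0,0],"fingers":1},{"dp":[0,0,0],"dr":[0,0,0],"fingers":1},{"dp":[0,0,0],"dr":[0,0,0],"fingers":1},{"dp":[0,0,0],"dr":[0,0,0],"fingers":1}]'

```text
time_s: 6.55
tool_pos: [0.4394, -0.1754, 0.0456]
tool_rot: [180.0, 0.0, 83.7]
force: [-0.4, 0.4, 0.2]
grip_width: 0.0005
grasp_force: 0.0
```

Request:
step_arm --moves '[{"dp":[0,0,1],"dr":[0,0,0],"fingers":1},{"dp":[0,0,1],"dr":[0,0,0],"fingers":1},{"dp":[0,0,0],"dr":[0,0,0],"fingers":1},{"dp":[0,0,0],"dr":[0,0,0],"fingers":1},{"dp":[0,0,0],"dr":[0,0,0],"fingers":1}]'

```text
time_s: 7.18
tool_pos: [0.4392, -0.1754, 0.044]
tool_rot: [-180.0, 0.0, 83.7]
force: [-2.7, 0.9, 4.9]
grip_width: 0.0005
grasp_force: 2.7
```

Run:
```python
from cell import env
import cv2,numpy as np
a=env.read_camera("top")[120:270,280:480,::-1];b=env.read_camera("scene")[120:270,290:490,::-1]
cv2.imwrite("pics/c4.png",cv2.resize(np.hstack([a,b]),(800,300),interpolation=2))
for i in range(3): print(env.get_obs()["force"],env.get_obs()["effort"])
```

```text
[-2.42408004  0.562178    5.49561727] [-5.13718219e-02 -2.87654436e+01 -2.12501004e+00 -2.51378900e+01
  1.31391484e-02 -7.60601442e-01 -2.93954130e-03]
[-2.42408004  0.562178    5.49561727] [-5.13718219e-02 -2.87654436e+01 -2.12501004e+00 -2.51378900e+01
  1.31391484e-02 -7.60601442e-01 -2.93954130e-03]
[-2.42408004  0.562178    5.49561727] [-5.13718219e-02 -2.87654436e+01 -2.12501004e+00 -2.51378900e+01
  1.31391484e-02 -7.60601442e-01 -2.93954130e-03]
```

View pics/c4.png

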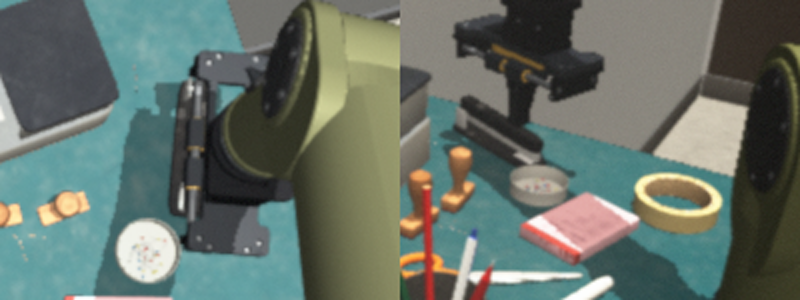

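The arm lies level under the fingers at (515,120) in the right crop and the force has risen to 5 N. I'll press a little more to be sure, then lift.

Request:
step_arm --moves '[{"dp":[0,0,1],"dr":[0,0,0],"fingers":1},{"dp":[0,0,1],"dr":[0,0,0],"fingers":1},{"dp":[0,0,1],"dr":[0,0,0],"fingers":1},{"dp":[0,0,0],"dr":[0,0,0],"fingers":1},{"dp":[0,0,0],"dr":[0,0,0],"fingers":1}]'

```text
time_s: 7.9
tool_pos: [0.4392, -0.1755, 0.0434]
tool_rot: [-179.9, 0.1, 83.7]
force: [-10.5, 4.3, 27.3]
grip_width: 0.0007
grasp_force: 13.7
```

Hard stop at 27 N, so it is shut. Next I'll lift, turn and go to the pad.

Request:
step_arm --moves '[{"dp":[0,0,-10],"dr":[0,0,0],"fingers":1},{"dp":[0,0,-40],"dr":[0,0,0],"fingers":1},{"dp":[0,0,-50],"dr":[0,0,0],"fingers":1},{"dp":[0,0,-50],"dr":[0,0,-0.165],"fingers":1},{"dp":[0,0,-20],"dr":[0,0,-0.165],"fingers":1}]'

```text
time_s: 8.52
tool_pos: [0.4408, -0.1759, 0.2138]
tool_rot: [179.8, 0.2, 102.9]
force: [0.0, -0.5, -0.0]
grip_width: 0.0007
grasp_force: 0.0
```

Request:
step_arm --moves '[{"dp":[0,0,0],"dr":[0,0,-0.165],"fingers":1},{"dp":[0,0,0],"dr":[0,0,-0.165],"fingers":1},{"dp":[0,0,0],"dr":[0,0,-0.165],"fingers":1},{"dp":[0,0,0],"dr":[0,0,-0.165],"fingers":1},{"dp":[0,0,0],"dr":[0,0,0],"fingers":1}]'

```text
time_s: 9.15
tool_pos: [0.4392, -0.1754, 0.2104]
tool_rot: [-180.0, -0.0, 140.3]
force: [1.1, 0.4, -0.3]
grip_width: 0.0004
grasp_force: 0.0
```

```bash
cat > d.py <<'E'
from fit import *
from go import rel
def way(th,d=.062,o=.0105):
    q=I.copy();q[3]=th;s=np.sin(th)
    return lid(q,d,0)+W([0,0,I[2]],[o*s,0,0])
X=W(I,[.050,0,.075])
rel(X+[0,0,.1],X,*[way(t) for t in (1.36,1.2,1.,.8,.6,.4,.2,0)])
E
python3 d.py|tail -11
python3 - <<'E'
from cell import env
import cv2,numpy as np
a=env.read_camera("top")[140:260,300:460,::-1];b=env.read_camera("scene")[120:270,290:490,::-1]
cv2.imwrite("pics/c5.png",np.hstack([cv2.resize(a,(400,300),interpolation=2),cv2.resize(b,(400,300),interpolation=2)]))
E
```

```text
t 9.15 pos [ 0.4392 -0.1754  0.2104] rot [-180.    -0.   140.3] F [ 1.1  0.4 -0.3]
[0.475 0.182 0.175] dp mm [201.2 298.   35.4]
[0.475 0.182 0.075] dp mm [ -0.   0. 100.]
[0.462 0.193 0.073] dp mm [16.7  0.   2.4]
[0.454 0.199 0.07 ] dp mm [10.   0.   2.8]
[0.445 0.207 0.064] dp mm [12.   0.   5.6]
[0.436 0.214 0.056] dp mm [11.   0.   7.7]
[0.429 0.22  0.047] dp mm [9.6 0.  9.5]
[0.423 0.225 0.036] dp mm [ 7.8  0.  10.9]
[0.419 0.229 0.024] dp mm [ 5.7  0.  11.8]
[0.416 0.231 0.012] dp mm [ 3.3  0.  12.3]
```

View pics/c5.png

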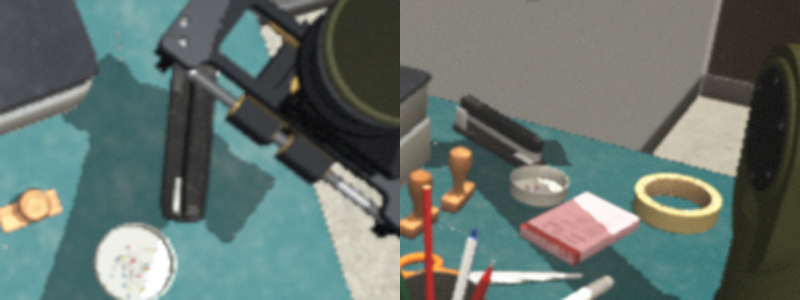

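The stapler is shut (left crop: arm over the base, nose at (180,205)) and has not moved. Now I'll go to the pad.

Request:
step_arm --moves '[{"dp":[33.5,49.7,0],"dr":[0,0,0],"fingers":1},{"dp":[33.5,49.7,0],"dr":[0,0,0],"fingers":1},{"dp":[33.5,49.7,0],"dr":[0,0,0],"fingers":1},{"dp":[33.5,49.7,0],"dr":[0,0,0],"fingers":1},{"dp":[33.5,49.7,0],"dr":[0,0,0],"fingers":1}]'

```text
time_s: 9.88
tool_pos: [0.4686, 0.1245, 0.2108]
tool_rot: [180.0, 0.1, 140.2]
force: [1.3, -0.3, 0.3]
grip_width: 0.0003
grasp_force: 0.0
```

Request:
step_arm --moves '[{"dp":[33.5,49.7,0],"dr":[0,0,0],"fingers":1},{"dp":[0,0,30],"dr":[0,0,0],"fingers":1},{"dp":[0,0,30],"dr":[0,0,0],"fingers":1},{"dp":[0,0,0],"dr":[0,0,0],"fingers":1},{"dp":[0,0,0],"dr":[0,0,0],"fingers":1}]'

```text
time_s: 10.5
tool_pos: [0.475, 0.1827, 0.1515]
tool_rot: [179.9, 0.0, 140.4]
force: [0.3, 0.0, -0.2]
grip_width: 0.0006
grasp_force: 0.0
```

```bash
python3 d.py|tail -11
python3 - <<'E'
from cell import env
import cv2,numpy as np
a=env.read_camera("top")[140:260,130:290,::-1];b=env.read_camera("scene")[120:270,150:350,::-1]
cv2.imwrite("pics/c6.png",np.hstack([cv2.resize(a,(400,300),interpolation=2),cv2.resize(b,(400,300),interpolation=2)]))
E
```

```text
t 10.5 pos [0.475  0.1827 0.1515] rot [179.9   0.  140.4] F [ 0.3  0.  -0.2]
[0.475 0.182 0.175] dp mm [  0.   -0.4 -23.5]
[0.475 0.182 0.075] dp mm [  0.1  -0.1 100. ]
[0.462 0.193 0.073] dp mm [16.7  0.   2.4]
[0.454 0.199 0.07 ] dp mm [10.   0.   2.8]
[0.445 0.207 0.064] dp mm [12.   0.   5.6]
[0.436 0.214 0.056] dp mm [11.   0.   7.7]
[0.429 0.22  0.047] dp mm [9.6 0.  9.5]
[0.423 0.225 0.036] dp mm [ 7.8 -0.  10.9]
[0.419 0.229 0.024] dp mm [ 5.7 -0.  11.8]
[0.416 0.231 0.012] dp mm [ 3.3 -0.  12.3]
```

View pics/c6.png

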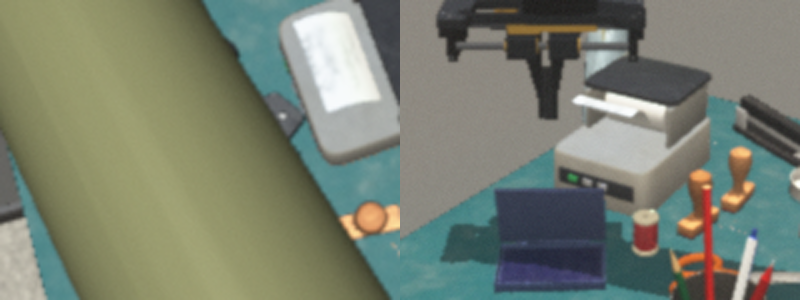

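Right crop: the fingers (550,115) are above and behind the upright lid (550,190), the low front of the printer is clear of the gripper body, and the stapler at right is shut. I'll descend and push.

Request:
step_arm --moves '[{"dp":[0,0,25],"dr":[0,0,0],"fingers":1},{"dp":[0,0,25],"dr":[0,0,0],"fingers":1},{"dp":[0,0,25],"dr":[0,0,0],"fingers":1},{"dp":[4,0,1],"dr":[0,0,0],"fingers":1},{"dp":[4,0,1],"dr":[0,0,0],"fingers":1}]'

```text
time_s: 11.22
tool_pos: [0.4689, 0.1882, 0.0748]
tool_rot: [179.9, 0.1, 140.4]
force: [0.8, 0.4, -0.8]
grip_width: 0.0005
grasp_force: 0.0
```

Request:
step_arm --moves '[{"dp":[6,0,1],"dr":[0,0,0],"fingers":1},{"dp":[6,0,1],"dr":[0,0,0],"fingers":1},{"dp":[6,0,2],"dr":[0,0,0],"fingers":1},{"dp":[6,0,2],"dr":[0,0,0],"fingers":1},{"dp":[6,0,3],"dr":[0,0,0],"fingers":1}]'

```text
time_s: 11.85
tool_pos: [0.445, 0.207, 0.0644]
tool_rot: [180.0, 0.0, 140.4]
force: [1.0, -0.4, 0.2]
grip_width: 0.0006
grasp_force: 0.5
```

```bash
python3 d.py|tail -11
```

```text
t 11.85 pos [0.445  0.207  0.0644] rot [180.    0.  140.4] F [ 1.  -0.4  0.2]
[0.475 0.182 0.175] dp mm [ -38.6    0.  -110.5]
[0.475 0.182 0.075] dp mm [  0.  -0. 100.]
[0.462 0.193 0.073] dp mm [16.7  0.   2.4]
[0.454 0.199 0.07 ] dp mm [10.   0.   2.8]
[0.445 0.207 0.064] dp mm [12.   0.   5.6]
[0.436 0.214 0.056] dp mm [11.   0.   7.7]
[0.429 0.22  0.047] dp mm [9.6 0.  9.5]
[0.423 0.225 0.036] dp mm [ 7.8  0.  10.9]
[0.419 0.229 0.024] dp mm [ 5.7  0.  11.8]
[0.416 0.231 0.012] dp mm [ 3.3  0.  12.3]
```

Exactly on the 1.0 rad waypoint with light contact; I'll continue along the arc.

Request:
step_arm --moves '[{"dp":[5,0,3],"dr":[0,0,0],"fingers":1},{"dp":[6,0,5],"dr":[0,0,0],"fingers":1},{"dp":[5,0,5],"dr":[0,0,0],"fingers":1},{"dp":[5,0,5],"dr":[0,0,0],"fingers":1},{"dp":[4,0,5],"dr":[0,0,0],"fingers":1}]'

```text
time_s: 12.48
tool_pos: [0.4254, 0.2227, 0.0411]
tool_rot: [-180.0, -0.0, 140.4]
force: [0.0, -0.8, 0.6]
grip_width: 0.0003
grasp_force: 0.4
```

Request:
step_arm --moves '[{"dp":[4,0,6],"dr":[0,0,0],"fingers":1},{"dp":[3,0,6],"dr":[0,0,0],"fingers":1},{"dp":[3,0,6],"dr":[0,0,0],"fingers":1},{"dp":[1,0,6],"dr":[0,0,0],"fingers":1},{"dp":[1,0,2],"dr":[0,0,0],"fingers":1}]'

```text
time_s: 13.1
tool_pos: [0.4161, 0.2302, 0.015]
tool_rot: [-180.0, -0.0, 140.4]
force: [-0.1, -0.4, 0.7]
grip_width: 0.0004
grasp_force: 0.2
```

Request:
step_arm --moves '[{"dp":[0,0,1],"dr":[0,0,0],"fingers":1},{"dp":[0,0,1],"dr":[0,0,0],"fingers":1},{"dp":[0,0,1],"dr":[0,0,0],"fingers":1},{"dp":[0,0,0],"dr":[0,0,0],"fingers":1},{"dp":[0,0,0],"dr":[0,0,0],"fingers":1}]'

```text
time_s: 13.72
tool_pos: [0.4164, 0.2305, 0.0135]
tool_rot: [-179.9, 0.0, 140.4]
force: [-4.1, -2.2, 11.3]
grip_width: 0.0002
grasp_force: 5.7
```

Firm stop at z = 13.5 mm (the shut height is 13). I'll lift away and check.

Request:
step_arm --moves '[{"dp":[0,0,1],"dr":[0,0,0],"fingers":1},{"dp":[0,0,0],"dr":[0,0,0],"fingers":1},{"dp":[0,0,-10],"dr":[0,0,0],"fingers":1},{"dp":[0,0,-40],"dr":[0,0,0],"fingers":1},{"dp":[0,0,-50],"dr":[0,0,0],"fingers":1}]'

```text
time_s: 14.35
tool_pos: [0.4158, 0.23, 0.112]
tool_rot: [-179.9, -0.1, 140.4]
force: [0.7, -0.2, -0.4]
grip_width: 0.0004
grasp_force: 0.0
```

Request:
step_arm --moves '[{"dp":[0,0,-50],"dr":[0,0,0],"fingers":1},{"dp":[0,0,-50],"dr":[0,0,0],"fingers":1},{"dp":[-34,-50,0],"dr":[0,0,0],"fingers":1},{"dp":[-34,-50,0],"dr":[0,0,0],"fingers":1},{"dp":[-34,-50,0],"dr":[0,0,0],"fingers":1}]'

```text
time_s: 14.98
tool_pos: [0.3995, 0.0477, 0.2122]
tool_rot: [180.0, 0.2, 140.4]
force: [0.9, -0.3, 0.0]
grip_width: 0.0006
grasp_force: 0.0
```

Request:
step_arm --moves '[{"dp":[-34,-50,0],"dr":[0,0,0],"fingers":1},{"dp":[0,0,0],"dr":[0,0,0],"fingers":1},{"dp":[0,0,0],"dr":[0,0,0],"fingers":1},{"dp":[0,0,0],"dr":[0,0,0],"fingers":1},{"dp":[0,0,0],"dr":[0,0,0],"fingers":1}]'

```text
time_s: 15.6
tool_pos: [0.3941, -0.0095, 0.2115]
tool_rot: [-180.0, 0.0, 140.6]
force: [1.0, -0.0, -0.9]
grip_width: 0.0004
grasp_force: 0.0
```

Run:
```python
from cell import env
import cv2,numpy as np
A=env.read_camera("top")[:,:,::-1];B=env.read_camera("scene")[:,:,::-1]
t=A[140:260,130:290];s=B[120:270,150:350];s2=B[195:270,175:275];t0=cv2.imread("pics/top0.png")[140:260,130:290]
r=lambda i:cv2.resize(i,(400,300),interpolation=2)
cv2.imwrite("pics/c7.png",np.vstack([np.hstack([r(t),r(t0)]),np.hstack([r(s),r(s2)])]))
```

```text
(no output)
```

View pics/c7.png

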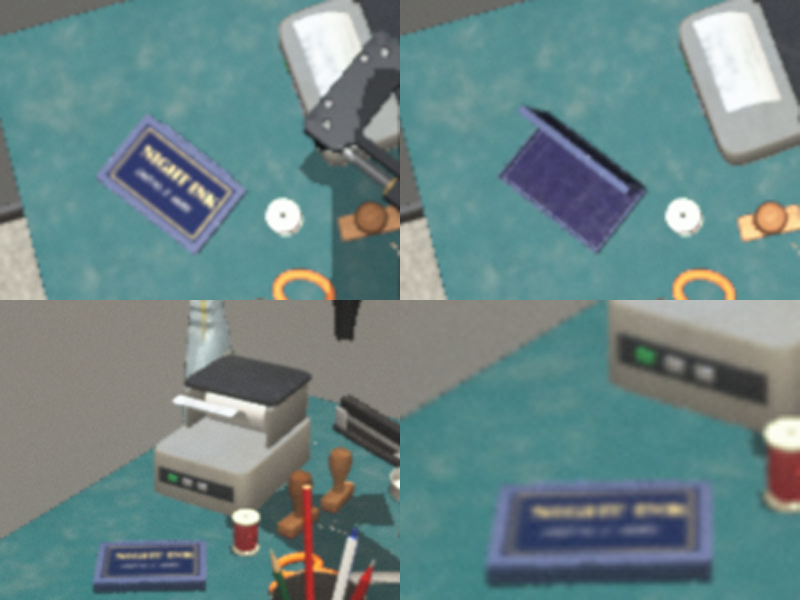

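The lid lies flat (pad at (172,185), same place as before), the spool and stamps have not moved, and the stapler is shut. Handing in.

```bash
python3 -c "
from cell import env
print(env.sign_off())"
```

```text
the job is handed in; nothing more can be done
None
```

The ink pad's lid and the stapler's arm were both pushed to a firm stop and look fully shut, the last pictures show both where they stood and no bystander moved, and the job is handed in (no verdict was returned).

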